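# Clamp a block in a crank-driven vice

### The arm

A 6-joint arm with a two-finger parallel gripper is mounted at the origin on the work surface. World frame = base frame: x ahead of the robot, y to its left, z up, the work surface at z = 0. Lengths are in m, angles in rad, forces in N, time in s.
With the tool pointing down it reaches from about 0.25 to 0.775 m from the base axis. Payload 4 kg.
Tool frame: the origin (TCP) lies midway between the tips of the shut fingers; the grasp point (between the pads) lies 19 mm behind it; y points along the fingers, x is the direction in which the jaws open and shut, and the axes are right-handed (so a half turn about y gives the same grasp; the last joint's range is limited). The gripper opens to 94 mm and grips with 3 to 60 N. Pads are 16 mm wide; open, the fingers measure 119 mm over their backs; the gripper's body (75 mm by 177 mm) begins 78 mm behind the grasp point.
Start: joints at [-1.431, 0.087, 1.371, -0, 1.684, -0.103], TCP at [0.132, -0.534, 0.182] pointing down, gripper open.
Joint ranges: [-3.1, 3.1], [-0.76, 2.03], [0.27, 2.55], [-1.08, 4.22], [0.17, 2.65], [-2.57, 2.57]. Speed limits (rad/s): [2.79, 2.79, 3.14, 3.14, 3.14, 3.14].

### API

Orientations are given as [roll, pitch, yaw] about the fixed x, y, z axes, in that order (R = Rz(yaw) Ry(pitch) Rx(roll)).
In Python, from bench import robot, snapshot, camera_info, ticket gives the robot as it stands.
- The arm moves only by the shell command python3 -m creep 'ROWS'. ROWS is JSON, a list of rows, each an object with "slide": the shift along the tool's x, y, z in mm, a list of three; "roll": the turn about the tool's y in degrees; "grip": the closure, from 0 (fully open) to 1 (shut). In form: [{"slide": [x, y, z], "roll": roll, "grip": grip}, ...]. A call has 1 to 20 rows; each row is the pose to reach, as a shift and turn from the pose commanded when the call began, along the tool's axes at that moment; what a row does not reach only later rows make up. A row lasts 1/12 s, in which the tool goes at most 41.7 mm and 7.16 degrees, less where a joint would pass 70% of its speed; a pose out of reach is approached as far as the arm can. A call with a gripper value outside its range is refused whole. The fingers move at their own pace and stop on an object; the grip force is fixed at half the most. Time passes only in rows, so rows that repeat a pose let the fingers close. It gives the time, the measured TCP pose, the force and the opening at its end, in the units of the state.
- robot.get_obs(): the state, without advancing time (a new reading comes with each control period).
- snapshot(name): name is "scene" or "side" or "wrist"; returns the picture (384x512x3 uint8, red, green, blue); there is no depth.
- camera_info(name): a dict with "fx", "fy", "cx", "cy" (pixels), "dist" ([k1, k2, p1, p2, k3] as OpenCV has them; the pictures are not rectified), "cam_to_world" (4x4, takes a point from camera to world coordinates). Camera axes: x right, y down, z forward; pixel columns grow to the right and rows downward; lengths in m; the calibration is good to about 2 mm. A picture is of the moment at which its call begins: read the wrist's pose just before it. camera_info takes no time and is no camera call; for the wrist camera it gives the pose at the moment of the call.
- ticket.close_job(): hands the job in, once; it reports no verdict.
The state is a dict: "time": time; "joint_positions": joint angles; "qvel": joint speeds; "joint_torque": joint torques, N m; "tool_pos": TCP position; "ee_rot": TCP orientation; "wrist_force": force on the tool from outside, world axes, zero at the start; "wrist_torque": the same for the moment, N m; "width": finger opening in m.
Only numpy, scipy, OpenCV 4.12 (cv2) and the standard library are available. Lean on these libraries where they do the work, as an engineer would, in place of code of your own. Each camera call takes 0.05 s, during which the arm holds its last target.

### The job

Slide the aluminium block along the vice bed, away from the robot, until it is up against the dark work stop, then turn the crank clockwise (several full turns) to close the vice until the block is firmly clamped square between the jaws. Then lift the crank off its square shaft and set it down on the black rubber mat; do not disturb the red bin, the mallet or the cordless driver.

Things in the scene. Friction and masses are not known exactly. Their poses are not given: they have to be found in the camera images.
- vice: blue machine vice, bolted down. Origin on the bench under the bed; its z is up, its x is along the jaw faces (roughly away from the robot), its y is the closing direction, from the gear housing and moving jaw towards the back jaw. The bed is 100 mm wide in x and its top is 35 mm above the bench. The jaws are up to 66 mm high over the bench; the gear housing, 74 x 60 mm and 60 mm high, carries the upright square shaft end at x 0, y -150 mm.
- shaft_axis (a point): top centre of the upright steel square shaft end of the vice, 86 mm over the bench: 14 mm square, 22 mm tall, standing on a round collar whose top is 64 mm over the bench. It does not move.
- shaft (a joint): angle turned by the square shaft in rad from the start (0), growing clockwise seen from above; one full turn (6.283) closes the moving jaw by 7 mm. Stiff enough (0.08 N m) to stay where it is left. It cannot be turned below 0.
- jaw_plate: steel face plate of the moving jaw, 100 mm long in vice x, top 65 mm over the bench. Spring-backed: on meeting the block it presses with 8 N at once and with 3 N more for each mm the screw goes on; after 8 mm the spring is solid and the crank stalls. About 2 to 6 mm past touching is a good clamp.
- jaw_face (a point): middle of the upper edge of the moving jaw plate's gripping face (65 mm over the bench); moves in +y of the vice as the jaw closes.
- back_jaw: back jaw, bolted to the bed (it may be bolted nearer or farther from the moving jaw). Origin at the foot of the middle of its gripping face, on the bed (35 mm over the bench); axes parallel to the vice's. The face is the plane y = 0, 100 mm long, 30 mm high. The distance from this face to the moving jaw's face at the start is 54 to 60 mm.
- stop_face (a point): point on the dark steel work-stop plate that is screwed to the far end of the back jaw and crosses the end of the jaw gap: on the face turned to the robot (the plane x = +52 mm of the back jaw), 65 mm over the bench. The plate reaches from the bed to 74 mm over the bench.
- block_centre (a point): centre of the loose aluminium bearing block: 70 mm long (its x, along the jaws), 40 mm wide (its y), 50 mm high, 0.27 to 0.53 kg. It stands on the bed between the open jaws, its top 85 mm over the bench, so 19 mm proud of the jaws; its yaw is up to 0.1 rad off the vice's. Against the stop, its centre is 17 mm in +x of the back jaw's origin.
- block: the same block, origin at the centre of its underside. Sliding it takes a few newtons, over 10 N for a moment as it starts to move.
- crank: loose steel crank, about 0.38 kg, at the start fitted on the square shaft with its arm pointing to -y of the vice. Origin: centre of the underside of the hub. Its hub is 34 mm square, with a 16 mm square socket 24 mm deep from below; it rests on the collar (origin 64 mm over the bench) and lifts straight off. The arm (20 mm wide, 24 to 34 mm above the origin) points along the crank's -y. Set down upright on a flat place it stands by itself on its hub.
- crank_hub (a point): point on the crank's axis, 50 mm above its origin, in the middle of the round boss to grip for lifting it: 24 mm across, 34 to 66 mm above the origin. Not given while held.
- crank_handle (a point): middle of the upright black crank handle, 65 mm from the crank's axis (along its -y) and 56 mm above its origin (120 mm over the bench when fitted). A freely spinning sleeve, 22 mm across, 38 mm tall, so the hand need not turn with it; the arm's top is 22 mm below this point. Turning takes a push of about 1.5 N; hold it firmly (about 40 N; at 15 N it can slip out). Not given while held.
- mat: black rubber mat, 160 x 160 mm, 4 mm thick, fixed on the bench; origin at the centre of its underside. It lies on one or the other side of the vice.
- bin: red open parts bin, 120 x 150 x 65 mm, loose; origin under its centre. Leave alone.
- mallet: mallet with wooden handle and black rubber head (60 mm diameter, 100 mm long), about 290 mm overall, lying beyond the vice. Leave alone.
- driver: cordless driver, about 185 mm tall, standing on its battery beyond the vice. Leave alone.
Mind the look-alikes: they are no part of the job. Leave any green, purple or yellow look-alike of the crank alone.

How it is judged:
By the outcome, as a careful person would: the job done as asked, in the order asked, and still so for the second after the job is handed in, with the robot touching nothing.
It also fails if it takes over 72 s, if anything falls off the work surface, if the arm or the gripper's body presses on something with over 40 N, if the wrist force passes 120 N, or if a joint passes its speed limit or range.

## Working session

There is one attempt and no reset: what is moved stays moved. The work goes in short steps, Python scripts to look and compute and a shell command to move; the robot and the scene stay as the last step left them, time stands still between calls to the robot, and variables do not carry over. Pictures are saved under pics/ and viewed, and the job is handed in when it is done.

```bash
ls; mkdir -p pics
python3 - <<'E'
from bench import robot, snapshot, camera_info, ticket
import cv2
o=robot.get_obs(); print(o)
for n in ["scene","side","wrist"]:
    c=camera_info(n); print(n,c)
    cv2.imwrite(f"pics/{n}0.png",snapshot(n)[:,:,::-1])
E
```

```text
pics
{'time': 0.0, 'joint_positions': array([-1.43108788e+00,  8.79542196e-02,  1.37221596e+00,  1.78694046e-05,
        1.68358699e+00, -1.03090046e-01]), 'qvel': array([ 0.00150718,  0.00064534,  0.00103043,  0.00113013, -0.00093374,
        0.00061361]), 'joint_torque': array([-4.21415652e-04, -3.40174663e+01, -3.02429938e+01,  7.16383732e-02,
        3.29287641e-02, -1.73862213e-04]), 'tool_pos': array([ 0.13215653, -0.53328461,  0.18042408]), 'ee_rot': array([-1.57055591,  0.0021512 , -1.32799558]), 'wrist_force': array([ 0.1484999 , -0.13980004, -0.79085603]), 'wrist_torque': array([0.00687533, 0.01126488, 0.01716895]), 'width': 0.09350449305988989}
scene {'fx': 403.58482666368957, 'fy': 403.58482666368957, 'cx': 258.2177398027661, 'cy': 193.40320019403063, 'dist': array([-0.14025799,  0.        ,  0.        ,  0.        ,  0.        ]), 'cam_to_world': array([[-0.08260378,  0.79800993, -0.59695625,  1.24802132],
       [ 0.99656211,  0.06997209, -0.04436066,  0.06015915],
       [ 0.00637003, -0.59856834, -0.80104642,  1.02970242],
       [ 0.        ,  0.        ,  0.        
[... 217 characters left out ...]
orld': array([[-0.80824621, -0.39997725,  0.43215305,  0.12156462],
       [-0.58861501,  0.56928893, -0.57397081,  0.59403891],
       [-0.01644468, -0.7182815 , -0.69555823,  0.79568977],
       [ 0.        ,  0.        ,  0.        ,  1.        ]])}
wrist {'fx': 335.11180751075113, 'fy': 335.11180751075113, 'cx': 259.1463204425887, 'cy': 186.4273922462613, 'dist': array([0.02764361, 0.        , 0.        , 0.        , 0.        ]), 'cam_to_world': array([[ 0.24037789, -0.94093417, -0.23845619,  0.20191052],
       [-0.97067522, -0.23373068, -0.05621026, -0.51561246],
       [-0.00284438,  0.24497522, -0.96952517,  0.38321468],
       [ 0.        ,  0.        ,  0.        ,  1.        ]])}
```

View pics/scene0.png

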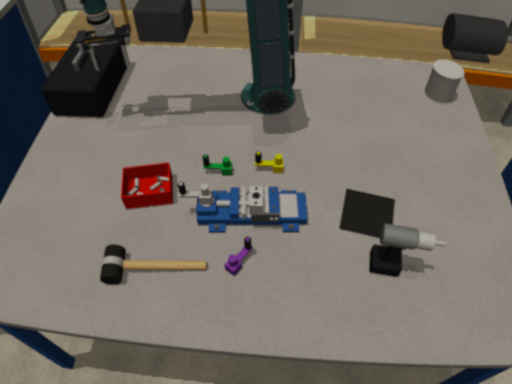

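View pics/side0.png

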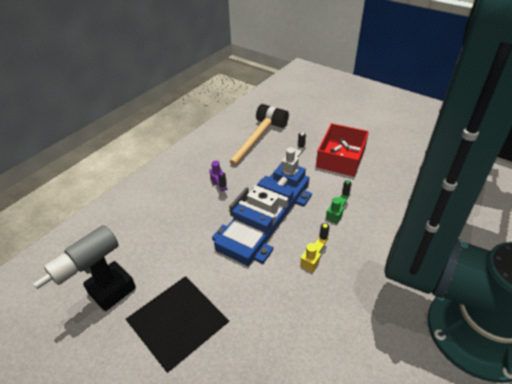

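View pics/wrist0.png

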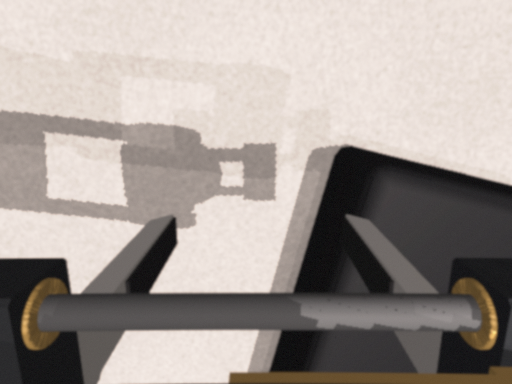

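```bash
cat > h.py <<'E'
import numpy as np, cv2
from bench import robot, snapshot, camera_info, ticket
def KD(c): return np.array([[c['fx'],0,c['cx']],[0,c['fy'],c['cy']],[0,0,1]]),np.array(c['dist'])
def ray(c,uv):
    K,D=KD(c); p=cv2.undistortPoints(np.array([[uv]],float),K,D)[0,0]
    T=c['cam_to_world']; d=T[:3,:3]@np.array([p[0],p[1],1]); return T[:3,3],d/np.linalg.norm(d)
def plane(c,uv,z):
    o,d=ray(c,uv); return o+d*(z-o[2])/d[2]
def tri(c1,u1,c2,u2):
    o1,d1=ray(c1,u1);o2,d2=ray(c2,u2)
    A=np.stack([d1,-d2],1); s=np.linalg.lstsq(A,o2-o1,rcond=None)[0]
    a=o1+s[0]*d1;b=o2+s[1]*d2; return (a+b)/2,np.linalg.norm(a-b)
def proj(c,P):
    K,D=KD(c); T=np.linalg.inv(c['cam_to_world']); R,_=cv2.Rodrigues(T[:3,:3])
    return cv2.projectPoints(np.atleast_2d(np.array(P,float)),R,T[:3,3],K,D)[0][:,0]
def crop(img,x0,y0,x1,y1,s,name):
    cv2.imwrite(name,cv2.resize(img[y0:y1,x0:x1],None,fx=s,fy=s,interpolation=cv2.INTER_CUBIC))
E
python3 - <<'E'
from h import *
a=cv2.imread("pics/scene0.png");b=cv2.imread("pics/side0.png")
crop(a,170,145,320,245,5,"pics/sc1.png");crop(b,200,120,350,270,4,"pics/sd1.png")
E
```

```text
(no output)
```

View pics/sc1.png

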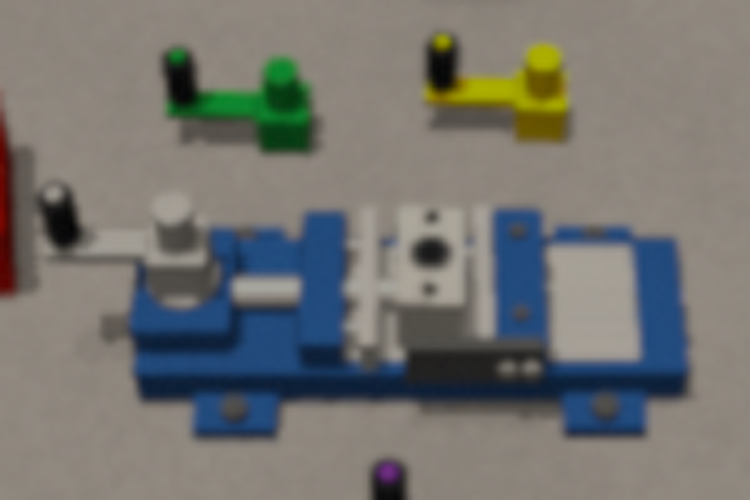

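View pics/sd1.png

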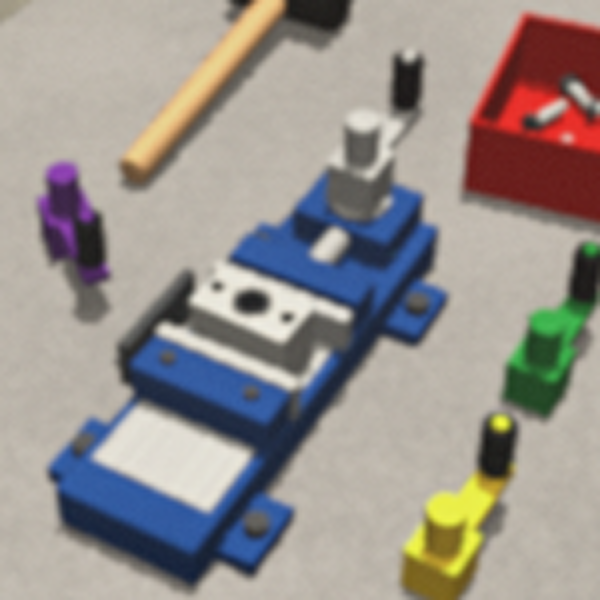

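Run:
```python
from h import *
cs=camera_info("scene");cd=camera_info("side")
S=lambda x,y:(170+(x+.5)/5-.5,145+(y+.5)/5-.5)
W=lambda x,y:(200+(x+.5)/4-.5,120+(y+.5)/4-.5)
r=lambda a:np.round(np.array(a)*1000,1)
print("boss",r(plane(cs,S(173,202),.130)),r(plane(cd,W(363,122),.130)),r(tri(cs,S(173,202),cd,W(363,122))[0]))
print("handle",r(plane(cs,S(55,187),.139)),r(plane(cd,W(409,57),.139)))
for n,p,z in [("bedR far",(688,374),.035),("bedR near",(677,240),.035),("bedL far",(137,374),.035)]: print(n,r(plane(cs,S(*p),z)))
for n,p,z in [("a",(397,205),.085),("b",(463,205),.085),("c",(467,305),.085),("d",(400,305),.085)]: print(n,r(plane(cs,S(*p),z)))
for n,p,z in [("a",(215,262),.085),("b",(355,310),.085),("c",(300,350),.085),("d",(187,304),.085)]: print("side",n,r(plane(cd,W(*p),z)))
print("backjaw top face far/near", r(plane(cs,S(477,205),.065)),r(plane(cs,S(477,335),.065)))
print("mat")
for n,p in [("s",(184.5,278)),("s",(228,320)),("s",(170,367)),("s",(127,322))]: print(r(plane(cd,p,.004)))
```

```text
boss [ 561.3 -144.5  130. ] [ 563.2 -141.9  130. ] [ 562.8 -143.2  130.4]
handle [ 563.3 -211.   139. ] [ 570.4 -210.5  139. ]
bedR far [589.4 156.7  35. ]
bedR near [491.  148.8  35. ]
bedL far [ 617.7 -166.5   35. ]
a [517.6 -21.8  85. ]
b [514.2  17.2  85. ]
c [586.2  25.1  85. ]
d [589.5 -13.1  85. ]
side a [592.1 -14.6  85. ]
side b [494.6 -29.3  85. ]
side c [503.  19.  85.]
side d [583.4  26.6  85. ]
backjaw top face far/near [497.9  24.8  65. ] [592.8  31.7  65. ]
mat
[588.1 262.5   4. ]
[439.  286.4   4. ]
[468.1 430.3   4. ]
[611.  415.1   4. ]
```

```bash
python3 -m creep '[{"slide":[-20,-40,25],"roll":-6,"grip":0},{"slide":[-45,-80,60],"roll":-12,"grip":0},{"slide":[-68,-80,100],"roll":-18,"grip":0},{"slide":[-90,-80,135],"roll":-24,"grip":0},{"slide":[-112,-80,170],"roll":-30,"grip":0},{"slide":[-135,-80,205],"roll":-36,"grip":0},{"slide":[-158,-80,240],"roll":-42,"grip":0},{"slide":[-180,-80,275],"roll":-48,"grip":0},{"slide":[-203,-80,310],"roll":-54,"grip":0},{"slide":[-226,-80,343],"roll":-60,"grip":0},{"slide":[-248,-80,376],"roll":-66,"grip":0},{"slide":[-270,-80,410],"roll":-72,"grip":0},{"slide":[-292,-80,443],"roll":-78,"grip":0},{"slide":[-315,-80,477],"roll":-81,"grip":0},{"slide":[-332,-80,502],"roll":-81,"grip":0},{"slide":[-332,-80,502],"roll":-81,"grip":0.3},{"slide":[-332,-80,502],"roll":-81,"grip":0.5},{"slide":[-332,-80,502],"roll":-81,"grip":1},{"slide":[-332,-80,502],"roll":-81,"grip":1}]'
python3 - <<'E'
from h import *
c=camera_info("wrist"); cv2.imwrite("pics/w1.png",snapshot("wrist")[:,:,::-1]); o=robot.get_obs()
import pickle; pickle.dump(c,open("w1.pkl","wb")); print(o["time"],o["tool_pos"],o["ee_rot"],o["wrist_force"],o["width"])
a=cv2.imread("pics/w1.png"); crop(a,0,0,512,384,1.5,"pics/w1b.png")
E
```

```text
time: 1.73
tool_pos: [0.5389, -0.092, 0.2616]
ee_rot: [-1.571, 0.001, 0.084]
wrist_force: [-1.0, -0.5, -0.4]
width: 0.0704
1.7833 [ 0.53888712 -0.09230692  0.2618012 ] [-1.57143293e+00  3.47079062e-05  8.34927911e-02] [ 0.22777866 -1.36320384 -0.01423663] 0.06662313302192423
```

View pics/w1b.png

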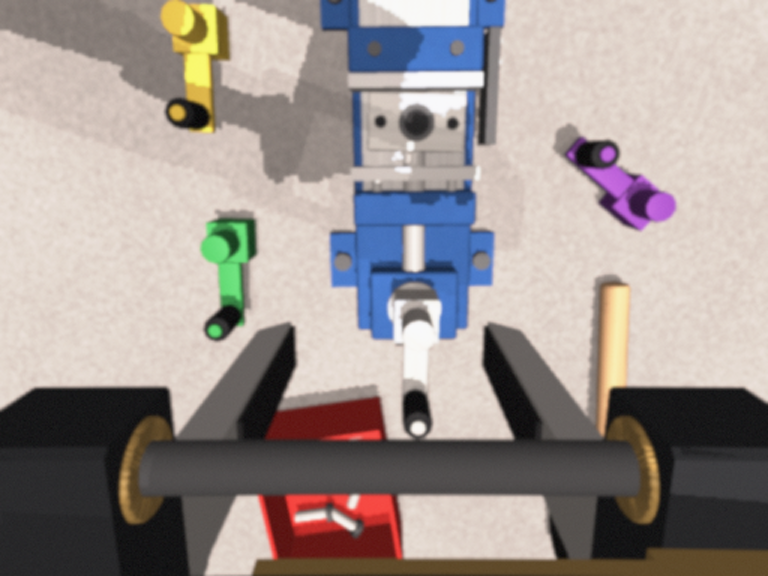

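Run:
```python
from h import *
a=cv2.imread("pics/w1.png"); crop(a,220,30,350,140,6,"pics/w1c.png"); crop(a,230,180,330,300,5,"pics/w1d.png")
```

```text
(no output)
```

View pics/w1c.png

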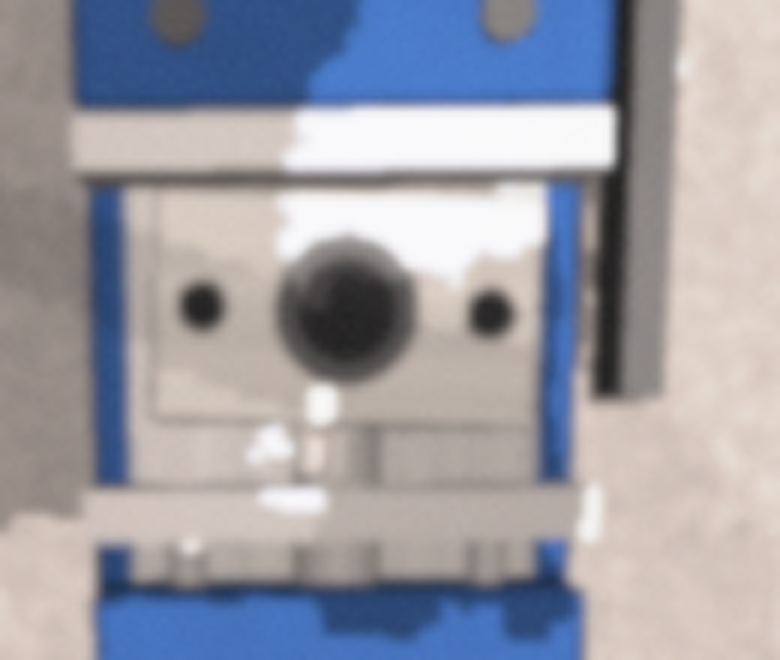

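View pics/w1d.png

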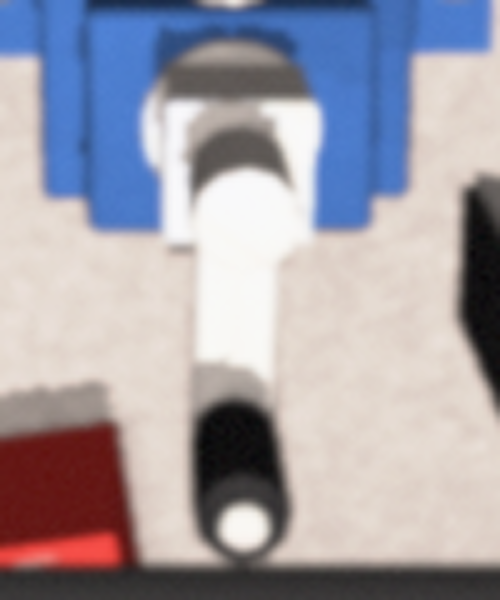

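Run:
```python
from h import *
import pickle
c=pickle.load(open("w1.pkl","rb"));cd=camera_info("side");cs=camera_info("scene")
C=lambda x,y:(220+(x+.5)/6-.5,30+(y+.5)/6-.5)
D=lambda x,y:(230+(x+.5)/5-.5,180+(y+.5)/5-.5)
psi=0.087
def sh(n,p):
    x,y=p[0],p[1]; print(n,np.round(1000*p,1))
b=plane(c,C(347,310),.085);sh("block c",b)
h1,h2=plane(c,C(202,305),.085),plane(c,C(490,313),.085); sh("h1",h1);sh("h2",h2);print("byaw",np.arctan2(*(h2-h1)[[1,0]]))
for n,p,z in [("blk nearL",(155,418),.085),("blk farL",(538,428),.085),("bj L",(75,173),.065),("bj R",(612,173),.065),("mj L",(88,490),.065),("mj R",(585,490),.065),("stop t",(632,60),.074),("stop b",(620,392),.074)]: sh(n,plane(c,C(*p),z))
for n,p,z in [("boss",(243,212),.130),("handle",(243,527),.139),("handle white",(243,525),.139)]: sh(n,plane(c,D(*p),z))
p1,p2=plane(c,C(75,173),.065),plane(c,C(612,173),.065);print("vyaw bj",np.arctan2(*(p2-p1)[[1,0]]))
p1,p2=plane(c,C(88,490),.065),plane(c,C(585,490),.065);print("vyaw mj",np.arctan2(*(p2-p1)[[1,0]]))
print(np.linalg.norm(plane(c,C(75,173),.065)-plane(c,C(612,173),.065)))
```

```text
block c [551.5   2.6  85. ]
h1 [525.5   1.3  85. ]
h2 [577.2   4.2  85. ]
byaw 0.056778620493191136
blk nearL [518.5 -19.   85. ]
blk farL [588.2 -14.9  85. ]
bj L [499.6  23.6  65. ]
bj R [599.2  31.9  65. ]
mj L [505.8 -33.4  65. ]
mj R [601.6 -25.4  65. ]
stop t [598.7  49.8  74. ]
stop b [604.2  -7.1  74. ]
boss [ 564.1 -141.3  130. ]
handle [ 570.3 -209.6  139. ]
handle white [ 570.3 -209.1  139. ]
vyaw bj 0.08298607912493522
vyaw mj 0.08352734850836331
0.09985553747016516
```

```bash
python3 -m creep '[{"slide":[-20,0,40],"roll":0,"grip":1},{"slide":[-40,10,75],"roll":0,"grip":1},{"slide":[-45,30,93],"roll":0,"grip":1},{"slide":[-45,60,93],"roll":0,"grip":1},{"slide":[-45,95,93],"roll":0,"grip":1},{"slide":[-45,130,93],"roll":0,"grip":1},{"slide":[-45,160,93],"roll":0,"grip":1},{"slide":[-45,190,93],"roll":0,"grip":1},{"slide":[-45,208,93],"roll":0,"grip":1},{"slide":[-45,212,93],"roll":0,"grip":1},{"slide":[-45,212,93],"roll":0,"grip":1}]'
cat > st.py <<'E'
from h import *
import sys
def vf():
    o=robot.get_obs();p=o["tool_pos"]*1000; d=p[:2]-[549.4,27.8]; s=.0833
    print("t",round(o["time"],2),"vice xy rel bj",np.round([d[0]*np.cos(s)+d[1]*np.sin(s),-d[0]*np.sin(s)+d[1]*np.cos(s)],1),"z",round(p[2],1),"F",np.round(o["wrist_force"],1),"w",round(o["width"],4),"yaw",round(o["ee_rot"][2],4),"q",np.round(o["joint_positions"],2))
if __name__=="__main__":
    vf()
    if len(sys.argv)>1:
        c=camera_info(sys.argv[1]); 
        a=snapshot(sys.argv[1])[:,:,::-1]; import pickle; pickle.dump(c,open(sys.argv[2]+".pkl","wb")); cv2.imwrite("pics/"+sys.argv[2]+"_raw.png",a); crop(a,0,0,512,384,1.5,"pics/"+sys.argv[2]+".png")
E
python3 st.py wrist p1
```

```text
time: 2.7
tool_pos: [0.4854, -0.0032, 0.0485]
ee_rot: [-1.57, 0.003, 0.084]
wrist_force: [0.5, 0.1, 0.8]
width: 0.0002
t 2.7 vice xy rel bj [-66.4 -25.5] z 48.5 F [0.5 0.1 0.8] w 0.0002 yaw 0.0835 q [-0.12  0.01  1.72 -0.    1.41 -0.21]
```

View pics/p1.png

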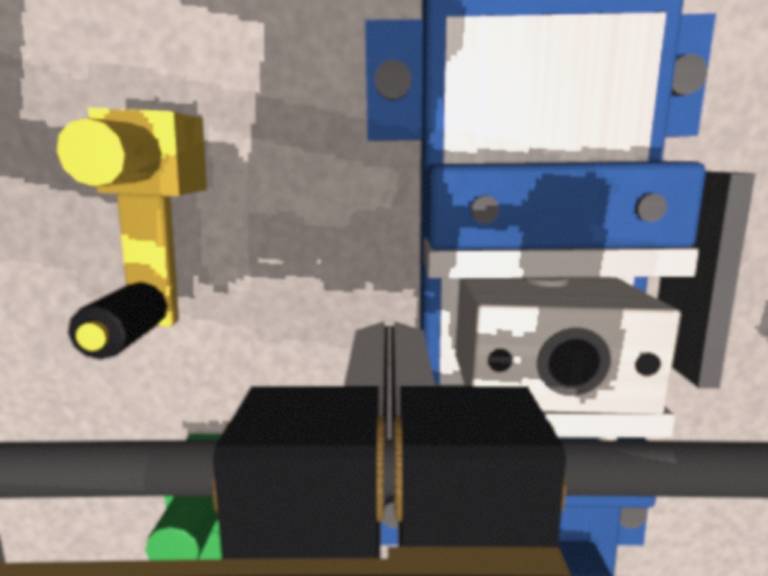

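```bash
python3 -m creep '[{"slide":[6,0,0],"roll":0,"grip":1},{"slide":[12,0,0],"roll":0,"grip":1},{"slide":[16,0,0],"roll":0,"grip":1},{"slide":[19,0,0],"roll":0,"grip":1},{"slide":[21,0,0],"roll":0,"grip":1},{"slide":[23,0,0],"roll":0,"grip":1},{"slide":[25,0,0],"roll":0,"grip":1},{"slide":[27,0,0],"roll":0,"grip":1},{"slide":[29,0,0],"roll":0,"grip":1},{"slide":[31,0,0],"roll":0,"grip":1},{"slide":[32,0,0],"roll":0,"grip":1},{"slide":[32,0,0],"roll":0,"grip":1}]'; python3 st.py wrist p2
```

```text
time: 3.75
tool_pos: [0.5176, 0.0004, 0.0503]
ee_rot: [-1.571, 0.004, 0.086]
wrist_force: [-7.0, -1.3, 4.4]
width: 0.0003
t 3.75 vice xy rel bj [-33.9 -24.7] z 50.3 F [-7.  -1.3  4.4] w 0.0003 yaw 0.086 q [-0.11  0.08  1.64 -0.    1.42 -0.19]
```

View pics/p2.png

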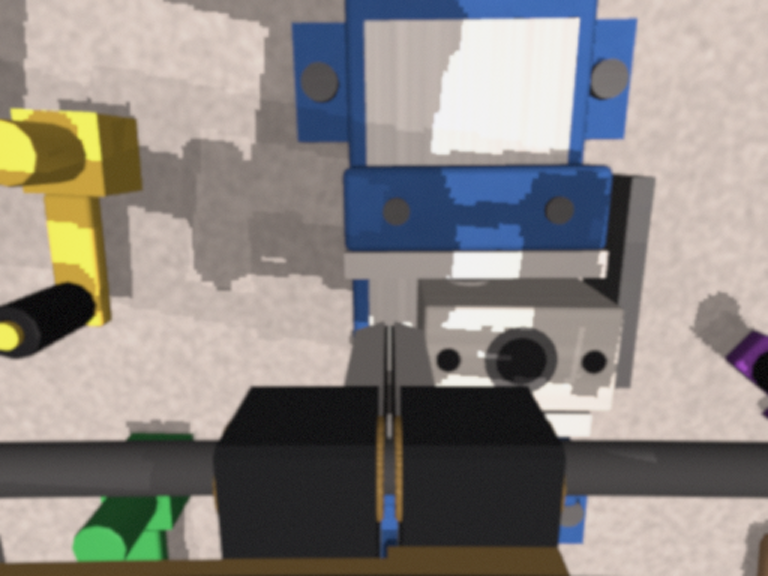

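Contact is made and the block is moving, with its far edge nearly at the stop plate (px ~620,340). I'll push on in small steps.

```bash
python3 -m creep '[{"slide":[1,0,0],"roll":0,"grip":1},{"slide":[2,0,0],"roll":0,"grip":1},{"slide":[3,0,0],"roll":0,"grip":1},{"slide":[3,0,0],"roll":0,"grip":1}]'; python3 st.py wrist p3
```

```text
time: 4.13
tool_pos: [0.52, 0.0006, 0.0503]
ee_rot: [-1.571, 0.005, 0.086]
wrist_force: [-7.7, -0.4, 5.9]
width: 0.0006
t 4.13 vice xy rel bj [-31.5 -24.6] z 50.3 F [-7.7 -0.4  5.9] w 0.0006 yaw 0.086 q [-0.11  0.09  1.63 -0.    1.42 -0.19]
```

View pics/p3.png

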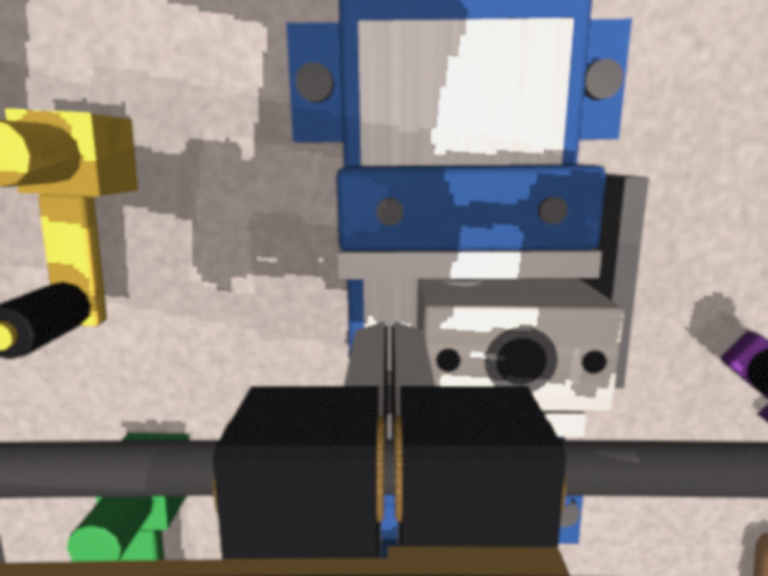

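```bash
python3 -m creep '[{"slide":[1,0,0],"roll":0,"grip":1},{"slide":[2,0,0],"roll":0,"grip":1},{"slide":[2,0,0],"roll":0,"grip":1}]'; python3 st.py;  python3 -m creep '[{"slide":[1,0,0],"roll":0,"grip":1},{"slide":[2,0,0],"roll":0,"grip":1},{"slide":[2,0,0],"roll":0,"grip":1}]'; python3 st.py
```

```text
time: 4.43
tool_pos: [0.52, 0.0006, 0.0503]
ee_rot: [-1.571, 0.009, 0.086]
wrist_force: [-12.7, -1.3, 8.2]
width: 0.0003
t 4.43 vice xy rel bj [-31.6 -24.6] z 50.3 F [-12.7  -1.3   8.2] w 0.0003 yaw 0.086 q [-0.11  0.09  1.63 -0.    1.43 -0.19]
time: 4.68
tool_pos: [0.5199, 0.0006, 0.0503]
ee_rot: [-1.571, 0.014, 0.086]
wrist_force: [-16.9, -2.1, 12.1]
width: 0.0003
t 4.68 vice xy rel bj [-31.6 -24.6] z 50.3 F [-16.9  -2.1  12.1] w 0.0003 yaw 0.086 q [-0.11  0.1   1.63 -0.    1.43 -0.19]
```

```bash
python3 -m creep '[{"slide":[-3,0,0],"roll":0,"grip":1},{"slide":[-6,0,0],"roll":0,"grip":1},{"slide":[-10,0,0],"roll":0,"grip":1},{"slide":[-20,-5,0],"roll":0,"grip":1},{"slide":[-30,-30,0],"roll":0,"grip":1},{"slide":[-30,-65,0],"roll":0,"grip":1},{"slide":[-30,-100,-10],"roll":0,"grip":0.9},{"slide":[-30,-130,-40],"roll":0,"grip":0.6},{"slide":[-10,-135,-80],"roll":0,"grip":0.4},{"slide":[5,-135,-120],"roll":0,"grip":0.4},{"slide":[20,-135,-150],"roll":0,"grip":0.4},{"slide":[20,-135,-150],"roll":0,"grip":0.4}]'; python3 st.py wrist p4
```

```text
time: 5.68
tool_pos: [0.5611, -0.1524, 0.1832]
ee_rot: [-1.574, -0.001, 0.08]
wrist_force: [0.3, 0.4, -0.6]
width: 0.037
t 5.68 vice xy rel bj [  -3.3 -180.6] z 183.2 F [ 0.3  0.4 -0.6] w 0.037 yaw 0.0801 q [-0.36  0.16  1.29 -0.    1.69 -0.44]
```

View pics/p4.png

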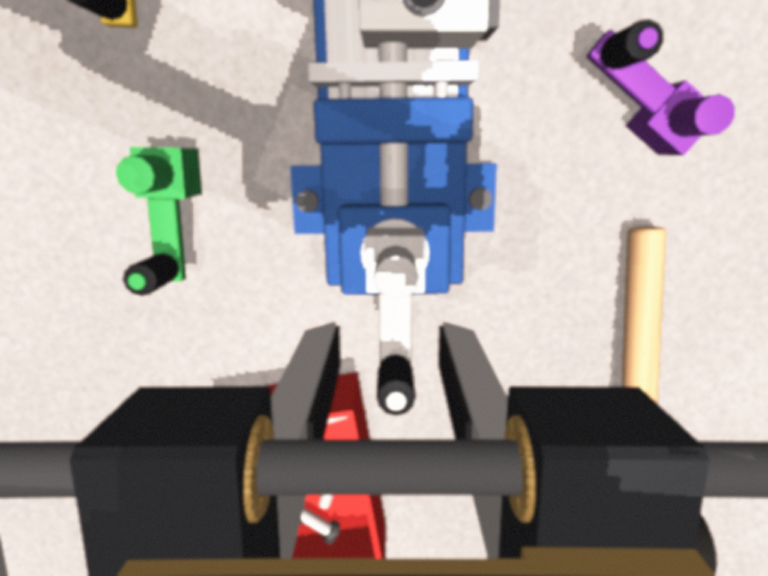

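```bash
python3 - <<'E'
from h import *
import pickle
c=pickle.load(open("p4.pkl","rb"))
a=cv2.imread("pics/p4_raw.png"); crop(a,210,150,310,290,5,"pics/p4c.png")
P=lambda x,y:((x+.5)/1.5-.5,(y+.5)/1.5-.5)
print(plane(c,P(396,402),.139),plane(c,P(396,261),.130))
E
python3 st.py
```

```text
[ 0.57050035 -0.21022178  0.139     ] [ 0.56430843 -0.13470845  0.13      ]
t 5.73 vice xy rel bj [  -4.5 -177.4] z 183.3 F [-0.2  0.6 -0.2] w 0.0412 yaw 0.0818 q [-0.36  0.15  1.29 -0.    1.69 -0.44]
```

View pics/p4c.png

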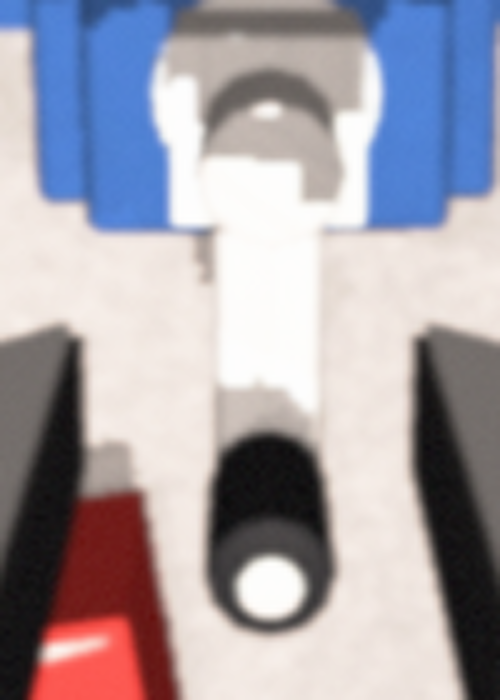

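```bash
python3 -m creep '[{"slide":[5,0,-30],"roll":0,"grip":0.4},{"slide":[5,0,-58],"roll":0,"grip":0.4},{"slide":[5,0,-58],"roll":0,"grip":0.4},{"slide":[5,0,-58],"roll":0,"grip":0.4}]'; python3 st.py wrist p5
```

```text
time: 6.07
tool_pos: [0.5684, -0.2036, 0.1844]
ee_rot: [-1.57, -0.0, 0.085]
wrist_force: [-0.1, -0.3, 0.7]
width: 0.0563
t 6.07 vice xy rel bj [  -0.3 -232.2] z 184.4 F [-0.1 -0.3  0.7] w 0.0563 yaw 0.0849 q [-0.44  0.21  1.23  0.    1.71 -0.52]
```

View pics/p5.png

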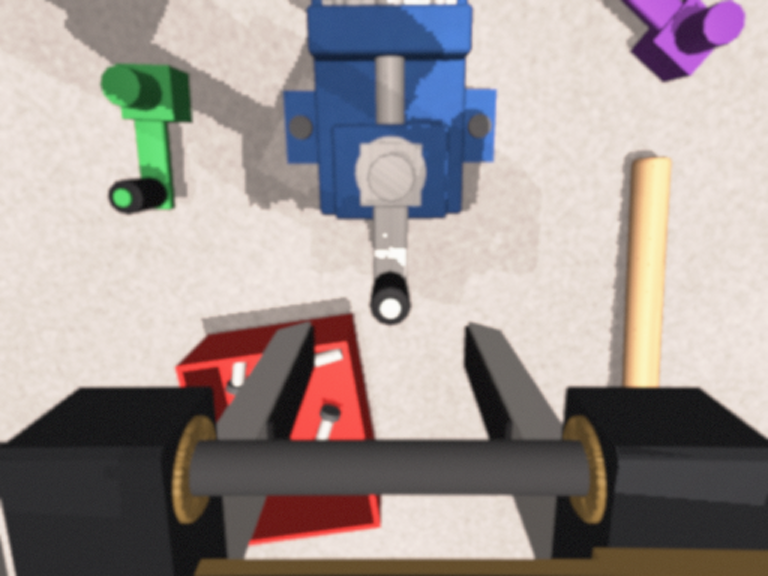

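```bash
python3 - <<'E'
from h import *
import pickle
c=pickle.load(open("p5.pkl","rb"))
P=lambda x,y:((x+.5)/1.5-.5,(y+.5)/1.5-.5)
print(plane(c,P(389,303),.139),plane(c,P(391,177),.130))
E
python3 st.py
```

```text
[ 0.56957308 -0.20635278  0.139     ] [ 0.56521524 -0.14332158  0.13      ]
t 6.12 vice xy rel bj [-2.000e-01 -2.314e+02] z 184.7 F [-0.3 -0.1  0.3] w 0.0565 yaw 0.0861 q [-0.44  0.21  1.23  0.    1.71 -0.52]
```

```bash
python3 -m creep '[{"slide":[0.5,30,-4.5],"roll":0,"grip":0.4},{"slide":[0.5,60,-4.5],"roll":0,"grip":0.4},{"slide":[0.5,76,-4.5],"roll":0,"grip":0.4},{"slide":[0.5,80,-4.5],"roll":0,"grip":0.4},{"slide":[0.5,80,-4.5],"roll":0,"grip":0.4}]'; python3 st.py;python3 -m creep '[{"slide":[0,0,0],"roll":0,"grip":1},{"slide":[0,0,0],"roll":0,"grip":1},{"slide":[0,0,0],"roll":0,"grip":1},{"slide":[0,0,0],"roll":0,"grip":1},{"slide":[0,0,0],"roll":0,"grip":1},{"slide":[0,0,0],"roll":0,"grip":1}]'; python3 st.py wrist p6
```

```text
time: 6.53
tool_pos: [0.5684, -0.2062, 0.1033]
ee_rot: [-1.569, 0.002, 0.088]
wrist_force: [-0.3, -0.5, -0.4]
width: 0.0558
t 6.53 vice xy rel bj [  -0.5 -234.8] z 103.3 F [-0.3 -0.5 -0.4] w 0.0558 yaw 0.0876 q [-0.44  0.24  1.35  0.    1.55 -0.53]
time: 7.03
tool_pos: [0.5696, -0.2087, 0.1053]
ee_rot: [-1.572, -0.001, 0.086]
wrist_force: [0.7, -0.8, 1.5]
width: 0.0211
t 7.03 vice xy rel bj [   0.5 -237.3] z 105.3 F [ 0.7 -0.8  1.5] w 0.0211 yaw 0.0855 q [-0.44  0.24  1.35 -0.    1.55 -0.53]
```

View pics/p6.png

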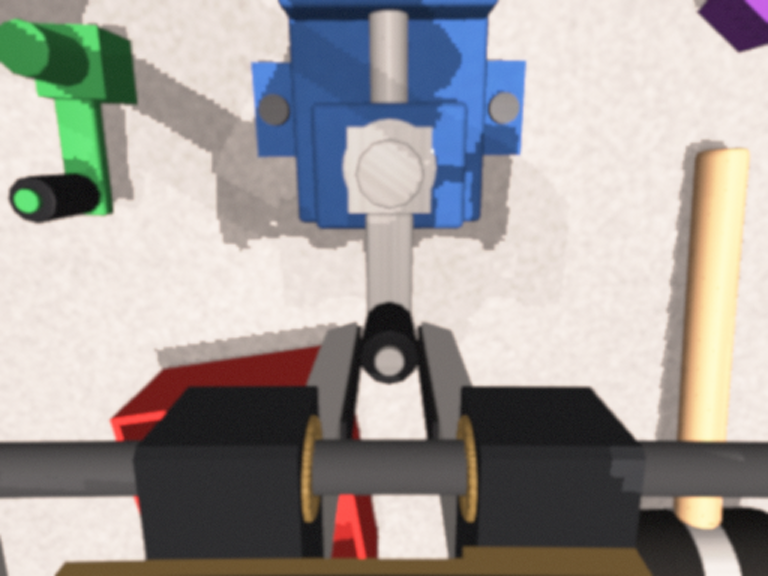

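```bash
python3 -m creep '[{"slide":[-10.2,0,0.8],"roll":0,"grip":1},{"slide":[-20.1,0,3.2],"roll":0,"grip":1},{"slide":[-29.5,0,7.1],"roll":0,"grip":1},{"slide":[-38.2,0,12.4],"roll":0,"grip":1},{"slide":[-46,0,19],"roll":0,"grip":1},{"slide":[-52.6,0,26.8],"roll":0,"grip":1},{"slide":[-57.9,0,35.5],"roll":0,"grip":1},{"slide":[-61.8,0,44.9],"roll":0,"grip":1},{"slide":[-64.2,0,54.8],"roll":0,"grip":1},{"slide":[-65,0,65],"roll":0,"grip":1}]'; python3 st.py wrist p7
```

```text
time: 7.92
tool_pos: [0.4989, -0.1489, 0.1052]
ee_rot: [-1.573, -0.001, 0.085]
wrist_force: [2.1, -3.8, 1.6]
width: 0.0212
t 7.92 vice xy rel bj [ -65.  -171.9] z 105.2 F [ 2.1 -3.8  1.6] w 0.0212 yaw 0.0855 q [-0.4   0.05  1.56 -0.    1.53 -0.48]
```

View pics/p7.png

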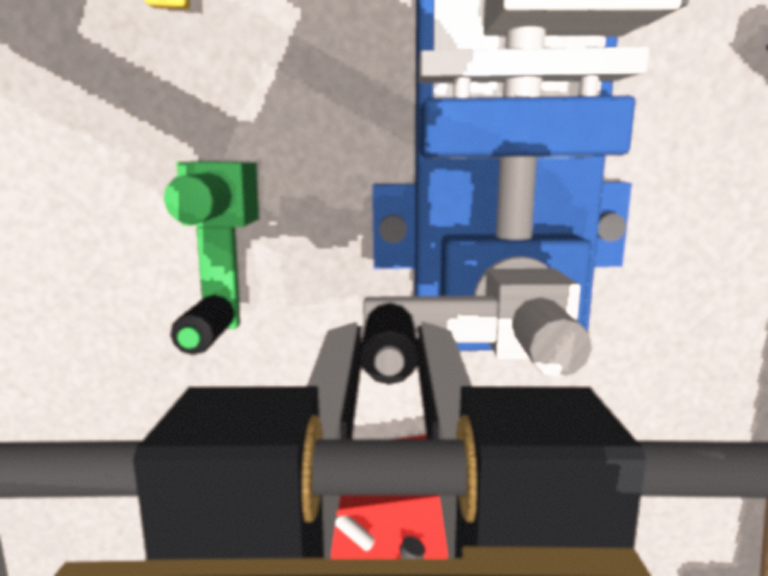

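```bash
python3 -m creep '[{"slide":[3.2,0,20.1],"roll":0,"grip":1},{"slide":[12.4,0,38.2],"roll":0,"grip":1},{"slide":[26.8,0,52.6],"roll":0,"grip":1},{"slide":[44.9,0,61.8],"roll":0,"grip":1},{"slide":[65,0,65],"roll":0,"grip":1},{"slide":[85.1,0,61.8],"roll":0,"grip":1},{"slide":[103.2,0,52.6],"roll":0,"grip":1},{"slide":[117.6,0,38.2],"roll":0,"grip":1},{"slide":[126.8,0,20.1],"roll":0,"grip":1},{"slide":[130,0,0],"roll":0,"grip":1},{"slide":[126.8,0,-20.1],"roll":0,"grip":1},{"slide":[117.6,0,-38.2],"roll":0,"grip":1},{"slide":[103.2,0,-52.6],"roll":0,"grip":1},{"slide":[85.1,0,-61.8],"roll":0,"grip":1},{"slide":[65,0,-65],"roll":0,"grip":1},{"slide":[44.9,0,-61.8],"roll":0,"grip":1},{"slide":[26.8,0,-52.6],"roll":0,"grip":1},{"slide":[12.4,0,-38.2],"roll":0,"grip":1},{"slide":[3.2,0,-20.1],"roll":0,"grip":1},{"slide":[0,0,0],"roll":0,"grip":1}]'; python3 st.py wrist p8
```

```text
time: 9.63
tool_pos: [0.4987, -0.1492, 0.1051]
ee_rot: [-1.572, -0.002, 0.084]
wrist_force: [6.8, -2.4, -1.1]
width: 0.0209
t 9.63 vice xy rel bj [ -65.3 -172.1] z 105.1 F [ 6.8 -2.4 -1.1] w 0.0209 yaw 0.0843 q [-0.4   0.05  1.56 -0.    1.53 -0.48]
```

View pics/p8.png

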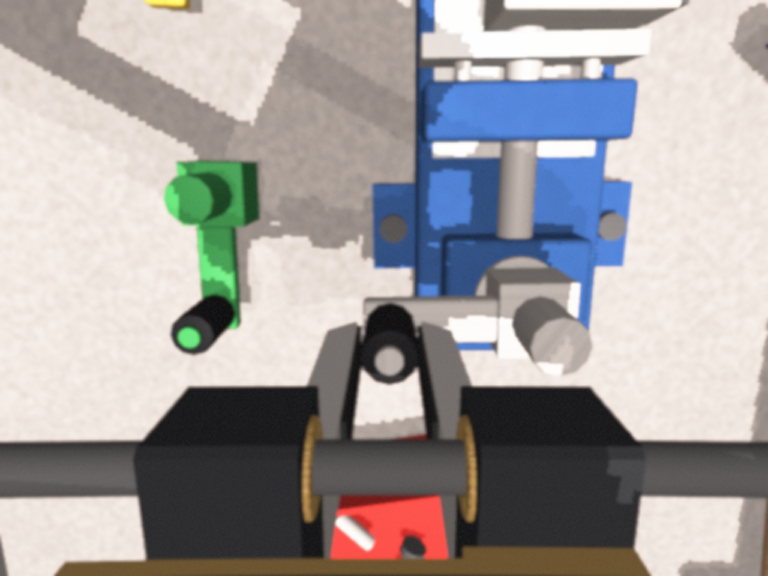

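Jaw advanced (plate edge from row ~50 to ~33), the block is unmoved. One more full turn.

```bash
python3 -m creep '[{"slide":[3.2,0,20.1],"roll":0,"grip":1},{"slide":[12.4,0,38.2],"roll":0,"grip":1},{"slide":[26.8,0,52.6],"roll":0,"grip":1},{"slide":[44.9,0,61.8],"roll":0,"grip":1},{"slide":[65,0,65],"roll":0,"grip":1},{"slide":[85.1,0,61.8],"roll":0,"grip":1},{"slide":[103.2,0,52.6],"roll":0,"grip":1},{"slide":[117.6,0,38.2],"roll":0,"grip":1},{"slide":[126.8,0,20.1],"roll":0,"grip":1},{"slide":[130,0,0],"roll":0,"grip":1},{"slide":[126.8,0,-20.1],"roll":0,"grip":1},{"slide":[117.6,0,-38.2],"roll":0,"grip":1},{"slide":[103.2,0,-52.6],"roll":0,"grip":1},{"slide":[85.1,0,-61.8],"roll":0,"grip":1},{"slide":[65,0,-65],"roll":0,"grip":1},{"slide":[44.9,0,-61.8],"roll":0,"grip":1},{"slide":[26.8,0,-52.6],"roll":0,"grip":1},{"slide":[12.4,0,-38.2],"roll":0,"grip":1},{"slide":[3.2,0,-20.1],"roll":0,"grip":1},{"slide":[0,0,0],"roll":0,"grip":1}]'; python3 st.py wrist p9; python3 st.py side s9
python3 - <<'E'
from h import *
a=cv2.imread("pics/s9_raw.png"); crop(a,200,120,350,270,4,"pics/s9c.png")
E
```

```text
time: 11.35
tool_pos: [0.4986, -0.1496, 0.105]
ee_rot: [-1.572, -0.001, 0.084]
wrist_force: [5.7, -1.9, -1.3]
width: 0.0211
t 11.35 vice xy rel bj [ -65.3 -172.5] z 105.0 F [ 5.7 -1.9 -1.3] w 0.0211 yaw 0.0844 q [-0.4   0.05  1.56 -0.    1.53 -0.48]
t 11.4 vice xy rel bj [ -65.1 -168.2] z 104.9 F [1.7 1.1 2.3] w 0.0212 yaw 0.0875 q [-0.4   0.05  1.57  0.    1.53 -0.48]
```

View pics/p9.png

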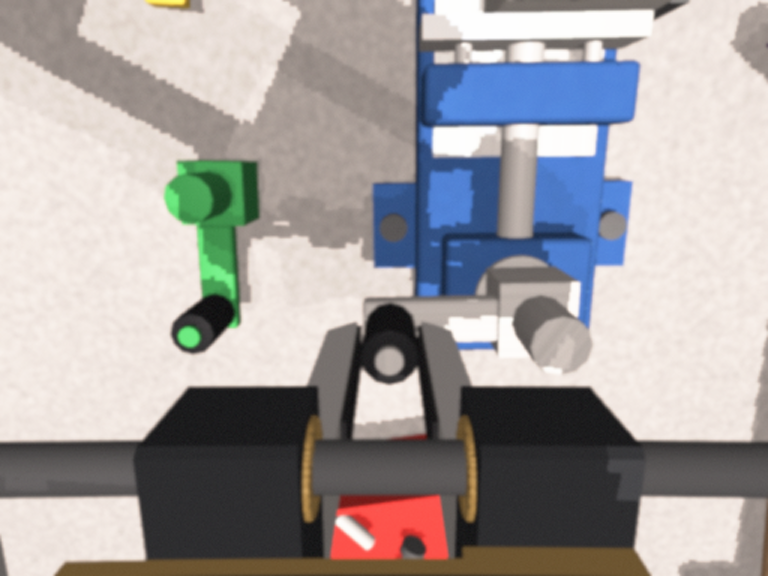

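View pics/s9c.png

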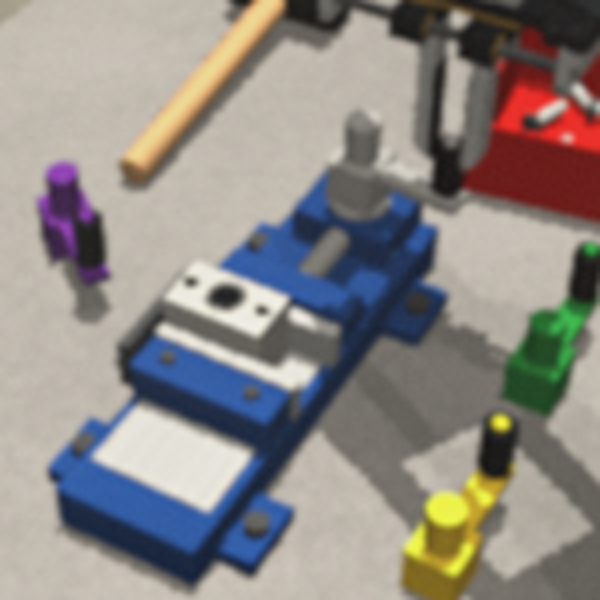

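```bash
python3 -m creep '[{"slide":[3.2,0,20.1],"roll":0,"grip":1},{"slide":[12.4,0,38.2],"roll":0,"grip":1},{"slide":[26.8,0,52.6],"roll":0,"grip":1},{"slide":[44.9,0,61.8],"roll":0,"grip":1},{"slide":[65,0,65],"roll":0,"grip":1},{"slide":[85.1,0,61.8],"roll":0,"grip":1},{"slide":[103.2,0,52.6],"roll":0,"grip":1},{"slide":[117.6,0,38.2],"roll":0,"grip":1},{"slide":[126.8,0,20.1],"roll":0,"grip":1},{"slide":[130,0,0],"roll":0,"grip":1},{"slide":[126.8,0,-20.1],"roll":0,"grip":1},{"slide":[117.6,0,-38.2],"roll":0,"grip":1},{"slide":[103.2,0,-52.6],"roll":0,"grip":1},{"slide":[85.1,0,-61.8],"roll":0,"grip":1},{"slide":[65,0,-65],"roll":0,"grip":1},{"slide":[65,0,-65],"roll":0,"grip":1},{"slide":[65,0,-65],"roll":0,"grip":1}]'; python3 st.py wrist p10; python3 st.py side s10
python3 - <<'E'
from h import *
a=cv2.imread("pics/s10_raw.png"); crop(a,200,120,350,270,4,"pics/s10c.png")
E
```

```text
time: 12.87
tool_pos: [0.5685, -0.2095, 0.1044]
ee_rot: [-1.571, 0.002, 0.084]
wrist_force: [-1.0, -1.1, 4.0]
width: 0.0211
t 12.87 vice xy rel bj [  -0.7 -238.1] z 104.4 F [-1.  -1.1  4. ] w 0.0211 yaw 0.0844 q [-0.45  0.24  1.35 -0.    1.55 -0.53]
t 12.92 vice xy rel bj [-1.00e-01 -2.38e+02] z 104.5 F [-1.2 -2.9  3.5] w 0.021 yaw 0.085 q [-0.44  0.24  1.35 -0.    1.55 -0.53]
```

View pics/p10.png

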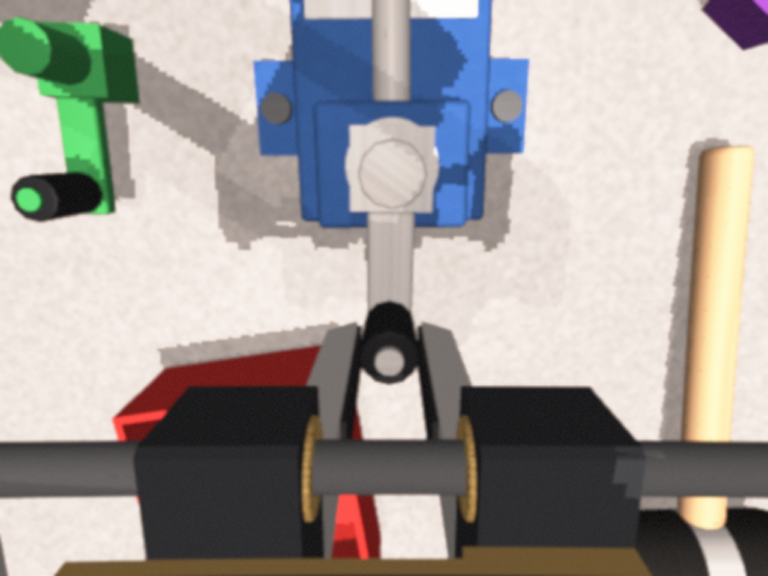

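View pics/s10c.png

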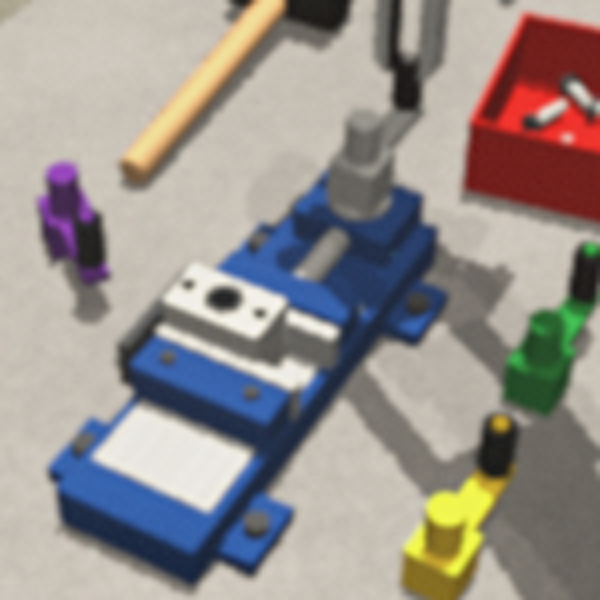

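```bash
python3 -m creep '[{"slide":[0,0,0],"roll":0,"grip":0.4},{"slide":[0,0,0],"roll":0,"grip":0.4},{"slide":[0,0,0],"roll":0,"grip":0.4},{"slide":[0,0,0],"roll":0,"grip":0.4},{"slide":[0,-15,0],"roll":0,"grip":0.4},{"slide":[0,-45,0],"roll":0,"grip":0.4},{"slide":[0,-80,0],"roll":0,"grip":0.4},{"slide":[0,-110,30],"roll":0,"grip":0.4},{"slide":[0,-140,65],"roll":0,"grip":0.4},{"slide":[0,-150,100],"roll":0,"grip":0.4},{"slide":[0,-150,118],"roll":0,"grip":0.4},{"slide":[0,-150,118],"roll":0,"grip":0.4},{"slide":[0,-150,118],"roll":0,"grip":0.4}]'; python3 st.py wrist p11
python3 - <<'E'
from h import *
a=cv2.imread("pics/p11_raw.png"); crop(a,190,20,320,140,6,"pics/p11c.png")
E
```

```text
time: 14.05
tool_pos: [0.5593, -0.0897, 0.2545]
ee_rot: [-1.571, -0.0, 0.088]
wrist_force: [-0.7, 0.4, 0.5]
width: 0.0569
t 14.05 vice xy rel bj [ 1.000e-01 -1.179e+02] z 254.5 F [-0.7  0.4  0.5] w 0.0569 yaw 0.0881 q [-0.26  0.12  1.19 -0.    1.83 -0.35]
```

View pics/p11.png

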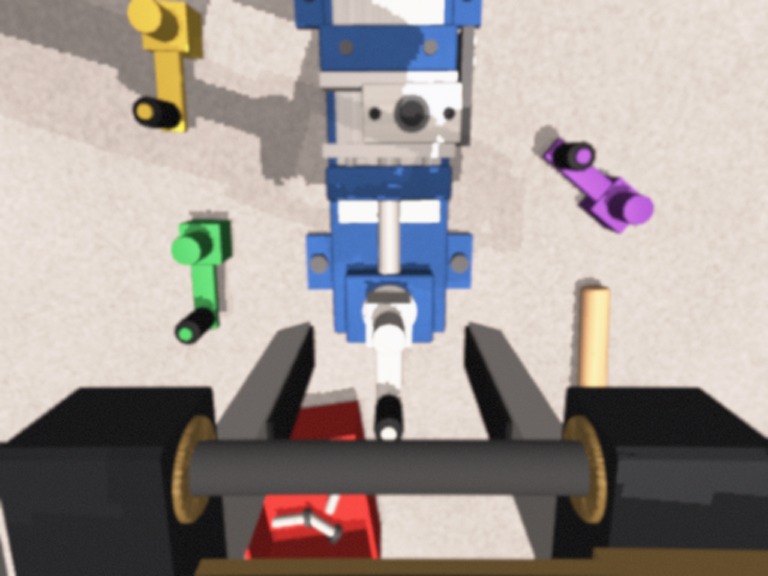

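View pics/p11c.png

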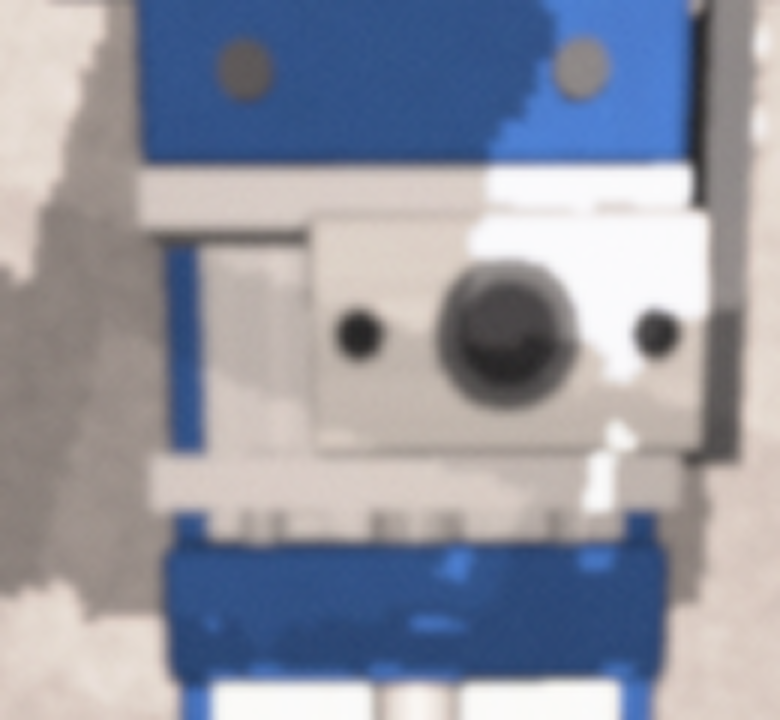

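Run:
```python
from h import *
import pickle
c0=pickle.load(open("w1.pkl","rb"));c1=pickle.load(open("p11.pkl","rb"))
A=lambda x,y:(220+(x+.5)/6-.5,30+(y+.5)/6-.5)
B=lambda x,y:(190+(x+.5)/6-.5,20+(y+.5)/6-.5)
s=.0833
def v(p): d=(p*1000)[:2]-[549.4,27.8]; return np.round([d[0]*np.cos(s)+d[1]*np.sin(s),-d[0]*np.sin(s)+d[1]*np.cos(s)],1)
print("before plate face",v(plane(c0,A(340,490),.065)),"plate back",v(plane(c0,A(340,543),.065)),"blue",v(plane(c0,A(340,590),.065)))
print("after plate face",v(plane(c1,B(250,455),.065)),"plate back",v(plane(c1,B(250,512),.065)),"blue",v(plane(c1,B(420,547),.065)))
print("bj face",v(plane(c1,B(225,230),.065)), "ends",v(plane(c1,B(140,230),.065)),v(plane(c1,B(692,212),.065)))
print("block c",v(plane(c1,B(507,333),.085)));h1=v(plane(c1,B(357,334),.085));h2=v(plane(c1,B(657,333),.085));print(h1,h2,np.arctan2(h2[1]-h1[1],h2[0]-h1[0]))
print("blk near", v(plane(c1,B(315,330),.085)),"far",v(plane(c1,B(708,250),.085)))
P=lambda x,y:((x+.5)/1.5-.5,(y+.5)/1.5-.5)
print("boss",plane(c1,P(389,338),.130))
# mat, driver in scene/side
cs=camera_info("scene");cd=camera_info("side")
b=cv2.imread("pics/s10_raw.png"); crop(b,10,200,250,384,3,"pics/s10m.png")
```

```text
before plate face [  0.2 -57.3] plate back [  0.3 -67.4] blue [  0.5 -76.4]
after plate face [-30.9 -39.3] plate back [-31.  -49.6] blue [  1.2 -55.9]
bj face [-34.8   0.2] ends [-50.3   0.1] [50.4  3.7]
block c [ 16.2 -18.8]
[-10.1 -19.1] [ 42.6 -18.7] 0.007589987076217464
blk near [-17.5 -18.4] far [50.9 -5. ]
boss [ 0.56476904 -0.14143631  0.13      ]
```

View pics/s10m.png

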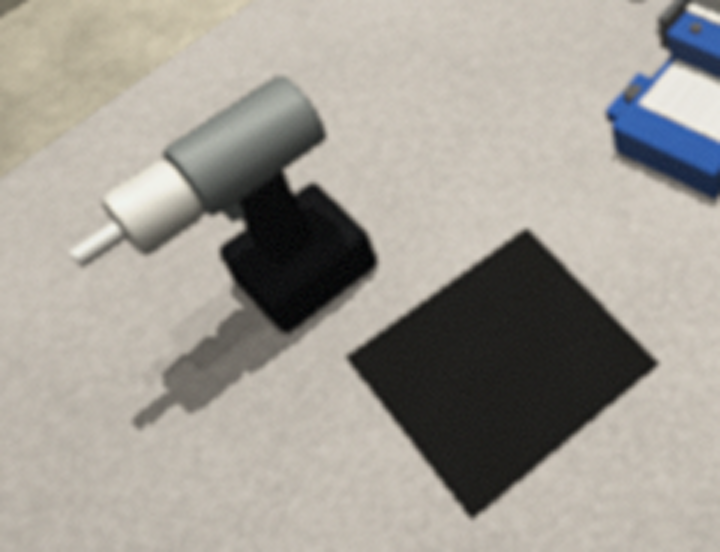

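Run:
```python
from h import *
import pickle
c0=pickle.load(open("w1.pkl","rb"));c1=pickle.load(open("p11.pkl","rb"));c3=pickle.load(open("p3.pkl","rb"))
B=lambda x,y:(190+(x+.5)/6-.5,20+(y+.5)/6-.5)
s=.0833
def v(p): d=(p*1000)[:2]-[549.4,27.8]; return np.round([d[0]*np.cos(s)+d[1]*np.sin(s),-d[0]*np.sin(s)+d[1]*np.cos(s)],1)
for p in [(709,100),(708,180)]: print("stop edge",v(plane(c1,B(*p),.074)))
for p in [(708,225),(705,330),(700,440)]: print("blk far",v(plane(c1,B(*p),.085)))
for p in [(308,250),(313,330),(318,440)]: print("blk near",v(plane(c1,B(*p),.085)))
a=cv2.imread("pics/p11_raw.png"); crop(a,280,35,320,100,9,"pics/p11e.png")
cd=camera_info("side")
M=lambda x,y:(10+(x+.5)/3-.5,200+(y+.5)/3-.5)
for p in [(528,229),(658,363),(473,518),(348,356)]: print("mat",np.round(1000*plane(cd,M(*p),.004),1))
for p in [(376,263),(287,332),(222,255)]: print("driver base",np.round(1000*plane(cd,M(*p),.03),1))
for p in [(325,130),(290,85),(205,210)]: print("driver top",np.round(1000*plane(cd,M(*p),.15),1))
```

```text
stop edge [51.5 20.8]
stop edge [51.9  7.8]
blk far [50.7 -1. ]
blk far [ 51.  -18.2]
blk far [ 50.8 -36.7]
blk near [-18.6  -5.3]
blk near [-17.8 -18.4]
blk near [-17.1 -37. ]
mat [589.7 256.9   4. ]
mat [436.3 286.4   4. ]
mat [464.9 440.8   4. ]
mat [620. 411.   4.]
driver base [645.  354.8  30. ]
driver base [653.1 429.7  30. ]
driver base [743.7 416.7  30. ]
driver top [672.3 340.5 150. ]
driver top [724.9 327.9 150. ]
driver top [683.8 429.5 150. ]
```

View pics/p11e.png

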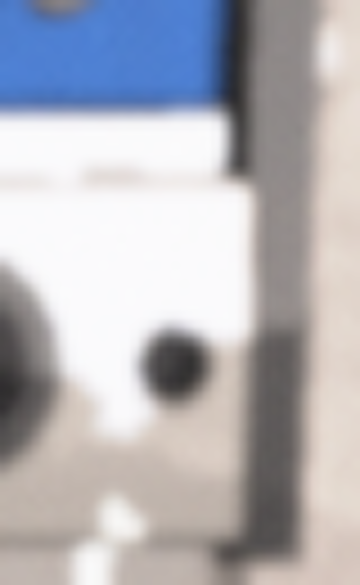

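```bash
python3 -m creep '[{"slide":[0.3,0,-30],"roll":0,"grip":0.4},{"slide":[0.5,20,-53],"roll":0,"grip":0.4},{"slide":[0.5,55,-53],"roll":0,"grip":0.4},{"slide":[0.5,90,-53],"roll":0,"grip":0.4},{"slide":[0.5,120,-53],"roll":0,"grip":0.4},{"slide":[0.5,142,-53],"roll":0,"grip":0.4},{"slide":[0.5,151,-53],"roll":0,"grip":0.4},{"slide":[0.5,151,-53],"roll":0,"grip":0.4},{"slide":[0.5,151,-53],"roll":0,"grip":0.4}]'; python3 st.py wrist p12
```

```text
time: 14.85
tool_pos: [0.5642, -0.1443, 0.1034]
ee_rot: [-1.571, 0.001, 0.085]
wrist_force: [-0.8, -0.1, 0.5]
width: 0.0565
t 14.85 vice xy rel bj [   0.4 -172.8] z 103.4 F [-0.8 -0.1  0.5] w 0.0565 yaw 0.0846 q [-0.35  0.19  1.41 -0.    1.54 -0.43]
```

View pics/p12.png

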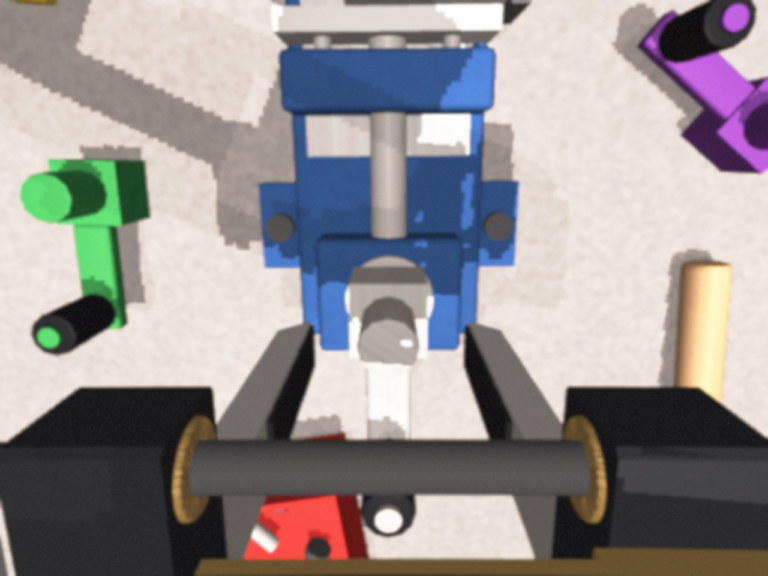

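```bash
python3 -m creep '[{"slide":[0,0,1],"roll":0,"grip":1},{"slide":[0,0,1],"roll":0,"grip":1},{"slide":[0,0,1],"roll":0,"grip":1},{"slide":[0,0,1],"roll":0,"grip":1},{"slide":[0,0,1],"roll":0,"grip":1},{"slide":[0,0,1],"roll":0,"grip":1}]'; python3 st.py; python3 -m creep '[{"slide":[0,-6,0],"roll":0,"grip":1},{"slide":[0,-14,0],"roll":0,"grip":1},{"slide":[0,-22,0],"roll":0,"grip":1},{"slide":[0,-30,0],"roll":0,"grip":1},{"slide":[0,-40,0],"roll":0,"grip":1},{"slide":[0,-50,0],"roll":0,"grip":1},{"slide":[0,-50,0],"roll":0,"grip":1}]'; python3 st.py wrist p13;  python3 st.py side s13
```

```text
time: 15.4
tool_pos: [0.5642, -0.1426, 0.104]
ee_rot: [-1.571, -0.0, 0.086]
wrist_force: [-1.3, 0.2, 1.5]
width: 0.022
t 15.4 vice xy rel bj [   0.6 -171. ] z 104.0 F [-1.3  0.2  1.5] w 0.022 yaw 0.0858 q [-0.34  0.18  1.42 -0.    1.54 -0.43]
time: 15.98
tool_pos: [0.5656, -0.143, 0.1573]
ee_rot: [-1.573, -0.005, 0.086]
wrist_force: [0.6, -0.6, -2.0]
width: 0.022
t 15.98 vice xy rel bj [   2.  -171.6] z 157.3 F [ 0.6 -0.6 -2. ] w 0.022 yaw 0.0857 q [-0.34  0.16  1.33 -0.    1.64 -0.43]
t 16.03 vice xy rel bj [   1.6 -171.4] z 156.0 F [ 0.8 -0.6 -3.3] w 0.0217 yaw 0.0858 q [-0.34  0.16  1.34 -0.    1.64 -0.43]
```

View pics/p13.png

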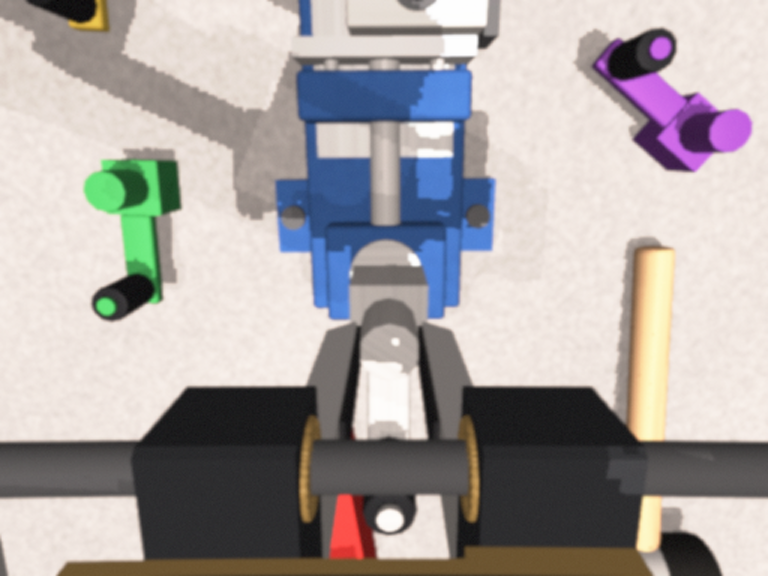

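View pics/s13.png

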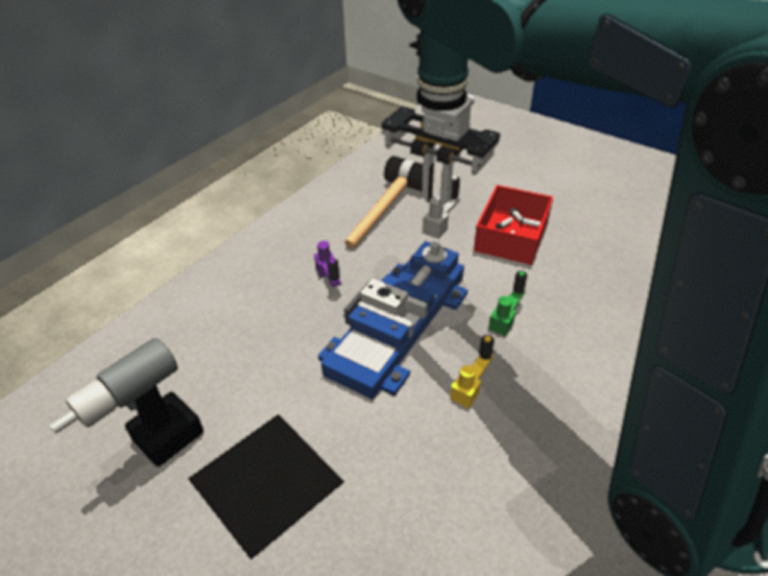

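```bash
python3 -m creep '[{"slide":[0,-25,0],"roll":0,"grip":1},{"slide":[0,-50,10],"roll":0,"grip":1},{"slide":[0,-60,35],"roll":0,"grip":1},{"slide":[0,-60,65],"roll":0,"grip":1},{"slide":[0,-60,100],"roll":0,"grip":1},{"slide":[0,-60,135],"roll":2,"grip":1},{"slide":[0,-60,170],"roll":4,"grip":1},{"slide":[0,-60,205],"roll":6,"grip":1},{"slide":[0,-60,240],"roll":8,"grip":1},{"slide":[0,-60,275],"roll":10,"grip":1},{"slide":[0,-60,310],"roll":12,"grip":1},{"slide":[0,-60,345],"roll":14,"grip":1},{"slide":[0,-60,380],"roll":15.5,"grip":1},{"slide":[0,-60,415],"roll":15.5,"grip":1},{"slide":[0,-60,450],"roll":15.5,"grip":1},{"slide":[0,-60,480],"roll":15.5,"grip":1},{"slide":[1,-60,505],"roll":15.5,"grip":1},{"slide":[1.5,-60,521],"roll":15.5,"grip":1},{"slide":[1.5,-60,521],"roll":15.5,"grip":1},{"slide":[1.5,-60,521],"roll":15.5,"grip":1}]'; python3 st.py wrist p14; python3 st.py side s14;python3 st.py scene c14; python3 -c "
from bench import robot;print(robot.get_obs()['tool_pos'])"
```

```text
time: 17.75
tool_pos: [0.5208, 0.3766, 0.2124]
ee_rot: [-1.573, 0.001, -0.184]
wrist_force: [-0.3, 0.7, -4.2]
width: 0.0215
t 17.75 vice xy rel bj [  0.5 349.9] z 212.4 F [-0.3  0.7 -4.2] w 0.0215 yaw -0.1839 q [ 0.54  0.3   1.07 -0.    1.78  0.72]
t 17.8 vice xy rel bj [  0.8 349. ] z 212.9 F [ 0.  -0.3 -5.3] w 0.0216 yaw -0.1853 q [ 0.54  0.3   1.07 -0.    1.78  0.72]
t 17.85 vice xy rel bj [  1.  348.7] z 213.2 F [-0.6 -0.1 -3.5] w 0.0216 yaw -0.1862 q [ 0.54  0.3   1.07 -0.    1.78  0.72]
[0.52147588 0.37524631 0.21353197]
```

View pics/p14.png

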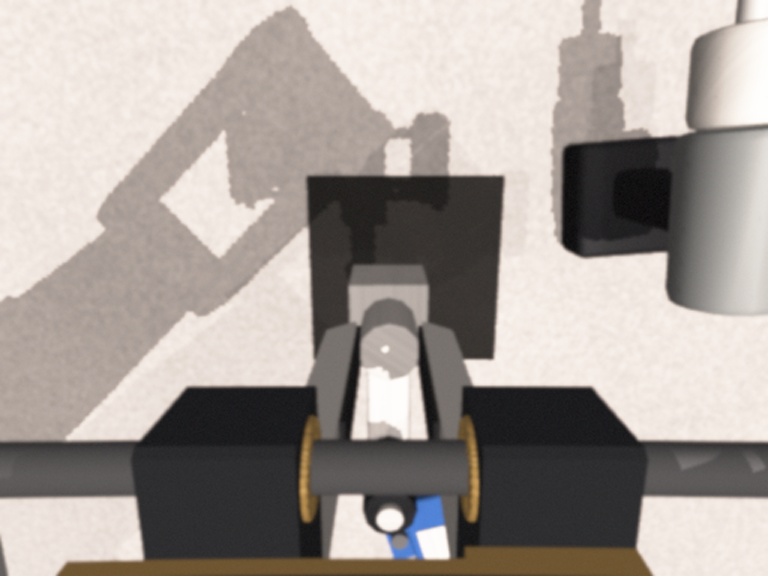

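View pics/s14.png

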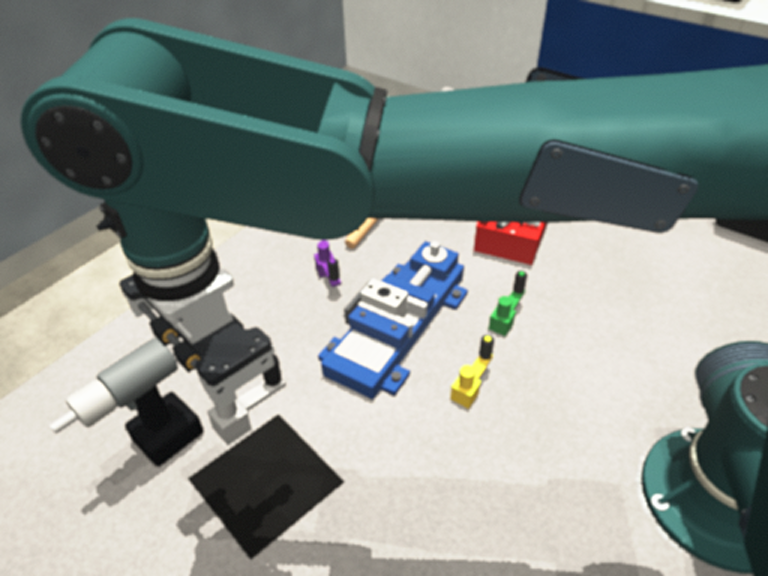

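View pics/c14.png

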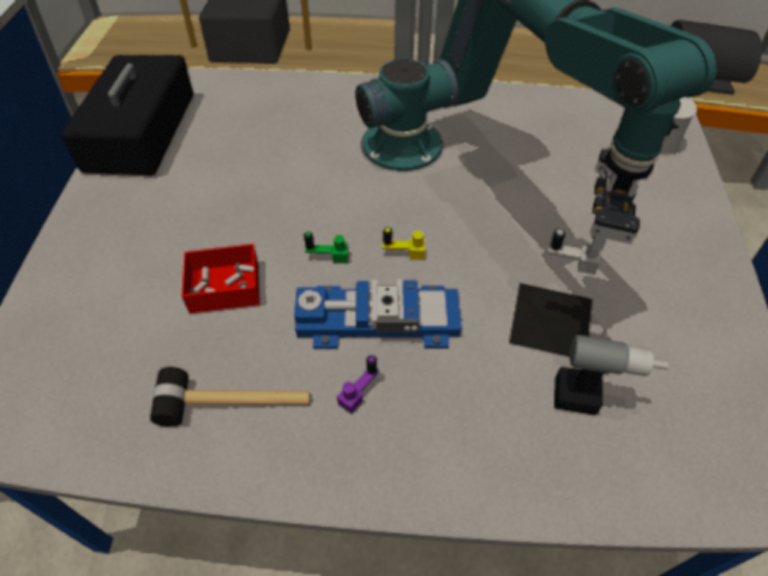

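```bash
python3 - <<'E'
from h import *
import pickle
c=pickle.load(open("p14.pkl","rb"))
P=lambda x,y:((x+.5)/1.5-.5,(y+.5)/1.5-.5)
for p in [(307,177),(503,176),(493,358),(314,358)]: print(np.round(1000*plane(c,P(*p),.004)))
print("drv",np.round(1000*plane(c,P(668,200),.16)),np.round(1000*plane(c,P(562,200),.03)))
E
python3 st.py
```

```text
[466. 441.   4.]
[621. 413.   4.]
[592. 259.   4.]
[438. 288.   4.]
drv [667. 399. 160.] [657. 389.  30.]
t 17.9 vice xy rel bj [  1.1 348.6] z 213.5 F [ 0.3 -0.6 -2.9] w 0.0211 yaw -0.1865 q [ 0.54  0.29  1.07 -0.    1.78  0.72]
```

```bash
python3 -m creep '[{"slide":[0,20,0],"roll":0,"grip":1},{"slide":[0,50,0],"roll":0,"grip":1},{"slide":[0,80,0],"roll":0,"grip":1},{"slide":[0,110,0],"roll":0,"grip":1},{"slide":[0,135,0],"roll":0,"grip":1},{"slide":[0,152,0],"roll":0,"grip":1},{"slide":[0,160,0],"roll":0,"grip":1},{"slide":[0,164,0],"roll":0,"grip":1},{"slide":[0,166,0],"roll":0,"grip":1},{"slide":[0,166,0],"roll":0,"grip":1}]'; python3 st.py;python3 -m creep '[{"slide":[0,1,0],"roll":0,"grip":1},{"slide":[0,2,0],"roll":0,"grip":1},{"slide":[0,2,0],"roll":0,"grip":1}]'; python3 st.py side s15
```

```text
time: 18.73
tool_pos: [0.522, 0.3766, 0.0489]
ee_rot: [-1.569, -0.002, -0.186]
wrist_force: [0.8, 0.9, -3.3]
width: 0.0215
t 18.73 vice xy rel bj [  1.7 349.9] z 48.9 F [ 0.8  0.9 -3.3] w 0.0215 yaw -0.1855 q [ 0.54  0.35  1.32 -0.    1.47  0.72]
time: 18.98
tool_pos: [0.5216, 0.377, 0.0466]
ee_rot: [-1.57, -0.001, -0.185]
wrist_force: [-0.4, 0.2, -4.3]
width: 0.0217
t 18.98 vice xy rel bj [  1.4 350.3] z 46.6 F [-0.4  0.2 -4.3] w 0.0217 yaw -0.1848 q [ 0.54  0.35  1.33 -0.    1.46  0.72]
```

View pics/s15.png

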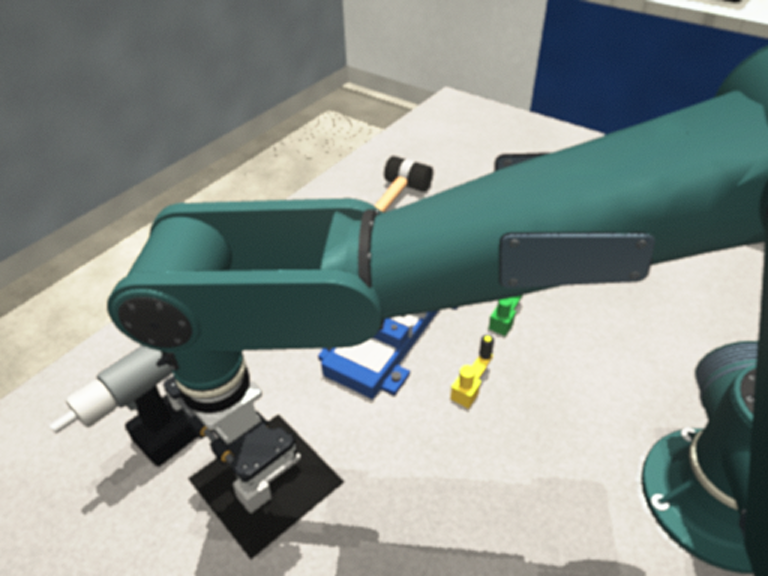

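```bash
python3 -m creep '[{"slide":[0,1,0],"roll":0,"grip":1},{"slide":[0,2,0],"roll":0,"grip":1},{"slide":[0,2,0],"roll":0,"grip":1}]'; python3 -m creep '[{"slide":[0,1,0],"roll":0,"grip":1},{"slide":[0,1,0],"roll":0,"grip":1}]'
```

```text
time: 19.28
tool_pos: [0.5215, 0.3774, 0.0446]
ee_rot: [-1.569, -0.001, -0.185]
wrist_force: [-0.0, 1.6, 0.4]
width: 0.0214
time: 19.45
tool_pos: [0.5217, 0.3779, 0.0444]
ee_rot: [-1.568, -0.002, -0.184]
wrist_force: [-1.1, 1.8, 4.8]
width: 0.0218
```

```bash
python3 -m creep '[{"slide":[0,-1,0],"roll":0,"grip":0.4},{"slide":[0,-1,0],"roll":0,"grip":0.4},{"slide":[0,-1,0],"roll":0,"grip":0.4},{"slide":[0,-1,0],"roll":0,"grip":0.4},{"slide":[0,-1,0],"roll":0,"grip":0.4},{"slide":[0,-10,0],"roll":0,"grip":0.4},{"slide":[0,-40,0],"roll":0,"grip":0.4},{"slide":[0,-75,0],"roll":0,"grip":0.4},{"slide":[0,-110,0],"roll":0,"grip":0.4},{"slide":[0,-145,-20],"roll":0,"grip":0.4},{"slide":[0,-180,-50],"roll":0,"grip":0.4},{"slide":[0,-190,-85],"roll":0,"grip":0.4},{"slide":[0,-190,-110],"roll":0,"grip":0.4},{"slide":[0,-190,-110],"roll":0,"grip":0.4},{"slide":[0,-190,-110],"roll":0,"grip":0.4}]'; python3 st.py wrist p16; python3 st.py scene c16; python3 st.py side s16
```

```text
time: 20.7
tool_pos: [0.5011, 0.2678, 0.2339]
ee_rot: [-1.569, -0.002, -0.187]
wrist_force: [0.7, -0.4, -1.0]
width: 0.0565
t 20.7 vice xy rel bj [-28.2 243.2] z 233.9 F [ 0.7 -0.4 -1. ] w 0.0565 yaw -0.1868 q [0.39 0.12 1.23 0.   1.79 0.58]
t 20.75 vice xy rel bj [-28.3 244. ] z 232.9 F [-0.1 -0.2  0.1] w 0.0565 yaw -0.1855 q [0.39 0.12 1.23 0.   1.79 0.58]
t 20.8 vice xy rel bj [-28.4 244.5] z 232.2 F [ 0.8  0.2 -1.5] w 0.0566 yaw -0.1846 q [0.39 0.13 1.23 0.   1.79 0.58]
```

View pics/p16.png

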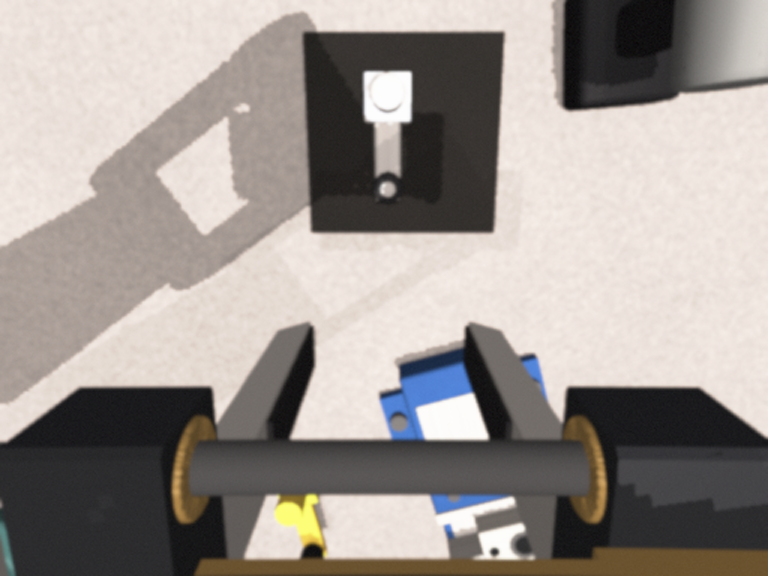

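View pics/c16.png

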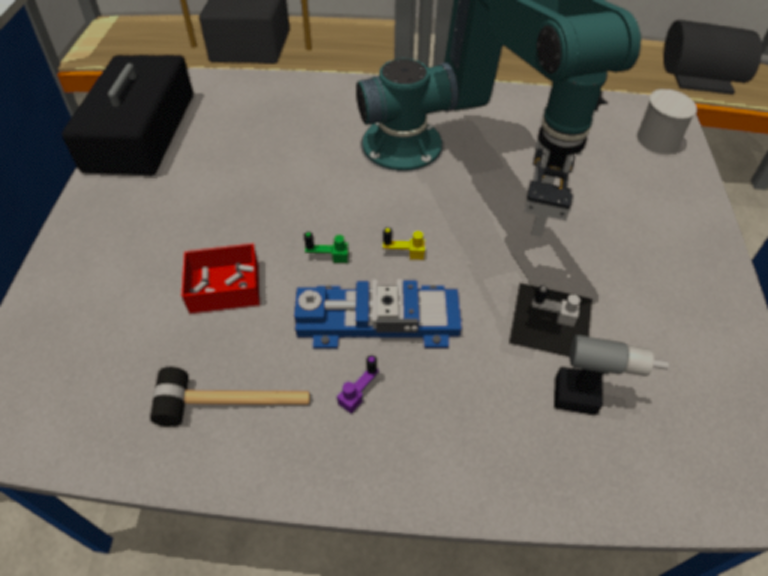

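View pics/s16.png

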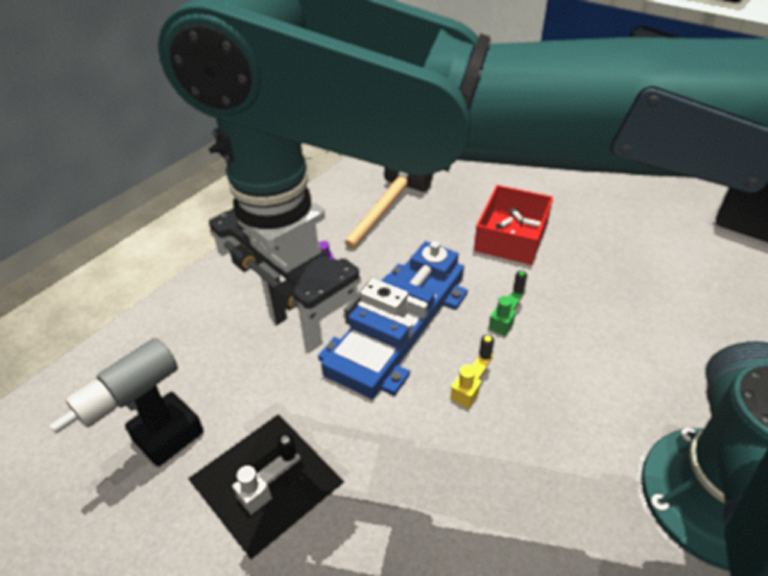

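```bash
python3 -m creep '[{"slide":[0,0,0],"roll":0,"grip":0.4},{"slide":[0,0,0],"roll":0,"grip":0.4}]'; python3 -c "
from bench import ticket;print(ticket.close_job())"
```

```text
time: 21.02
tool_pos: [0.5007, 0.2694, 0.2315]
ee_rot: [-1.572, 0.001, -0.183]
wrist_force: [-0.0, 0.0, 0.3]
width: 0.0563
the job is handed in; nothing more can be done
None
```

I did the steps in the order asked and handed the job in at about 21 s of the 72 s allowed. No verdict was reported.

- **Block:** I pushed it along the bed with the shut fingers until it stood still under about 17 N against the stop.
- **Clamp:** I turned the crank 3.0 turns clockwise by its handle.
    - The block is within about 0.01 rad of square in the last overhead view.
    - The jaw spring is about 3 mm compressed. The spring gap in the image gives 2.7 mm and the screw travel gives about 3.7 mm, both within the 2 to 6 mm wanted.
- **Crank:** I lifted it off by its boss and set it on the mat, with its handle and arm over the mat too. The last pictures show it standing upright.
- **Left alone:** The bin, mallet, driver and the three coloured cranks look unmoved in the last views.

**One small disagreement:** the image puts the block's far end about 0.5 to 1 mm short of the stop face, which is within the calibration error. I took the push force as proof of contact, but that was before clamping.

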